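# Set out the rod rest at the lampworking bench

## Robot

A 7-joint arm with a two-finger parallel gripper is mounted at the origin on the work surface. World frame = base frame: x ahead of the robot, y to its left, z up, the work surface at z = 0. Lengths are in m, angles in rad, forces in N, time in s.
With the tool pointing down it reaches from about 0.4 to 0.85 m from the base axis. Payload 4.5 kg.
Tool frame: the origin (TCP) lies midway between the tips of the shut fingers; the grasp point (between the pads) lies 19 mm behind it; z points along the fingers, y is the line along which they close (so a half turn about z gives the same grasp; the last joint's range is limited). The gripper opens to 85 mm and grips with 20 to 120 N. Pads are 22 mm wide; open, the fingers measure 114 mm over their backs; the gripper's body (76 mm by 85 mm) begins 54 mm behind the grasp point. The pads swing forward as they close: fully open they stand 13 mm farther back than shut.
Start: joints at [1.155, 0.689, -0.195, 1.565, 0.157, 0.902, -0.215], TCP at [0.272, -0.563, 0.231] pointing down, gripper open.
Joint ranges: [-3.01, 3.01], [-0.46, 2.08], [-1.47, 1.51], [0.13, 2.56], [-1, 4.14], [0.04, 2.09], [-2.66, 2.66]. Speed limits (rad/s): [2.57, 2.57, 3.14, 3.14, 3.14, 3.14, 3.14].

## Interface

Orientations are given as a rotation vector (axis times angle).
In Python, from cell import ctrl gives the robot as it stands.
- The arm moves only by the tool drive_effector, called after "Emit:" as name(argument=value, ...), one argument or row to a line, values as JSON. Schema: {"type":"object","properties":{"ticks":{"type":"array","items":{"type":"number"},"minItems":5,"maxItems":100},"grip_n":{"type":"number"},"only":{"type":"string"},"quiet":{"type":"boolean"},"lines":{"type":"string"}},"required":["ticks"],"additionalProperties":false}. ticks is one flat list of numbers that holds 1 to 20 rows one after another, with no inner brackets; each row has 5 numbers: the opening from 0.0 (shut) to 1.0 (fully open), then dx, dy, dz in normalised numbers (1 is 0.75 m), then a turn about the tool's z in normalised numbers (1 is 2 rad); each row is the pose to reach, as a shift and turn from the pose commanded when the call began, along the tool's axes at that moment; what a row does not reach only later rows make up. A row lasts 1/10 s, in which the tool goes at most 0.05 m and 0.15 rad, less where a joint would pass 70% of its speed; a pose out of reach is approached as far as the arm can. The fingers move at their own pace and stop on an object; grip_n is the grip in N (left out, the last holds). Time passes only in rows, so rows that do not move let the fingers close. The tool returns the time, the measured TCP pose, the force, the opening and the grip force at its end. only (a regular expression) keeps the lines of the reply that match it, lines (a string "A,B") keeps lines A to B, and quiet returns only ok. A shift or turn number past 1, either way, is cut back to 1. Input that does not fit is refused with a message, and nothing moves.
- ctrl.get_state(): the state, without advancing time (a new reading comes with each control period).
- ctrl.camera(name): name is "side" or "top"; returns the picture (400x640x3 uint8, blue, green, red); there is no depth.
- ctrl.calibration(name): a dict with "vfov" (degrees; the focal length in pixels is half the picture's height over the tangent of half this angle, whatever the lens; pixels are square), "cx", "cy" (the principal point, pixels), "view" (4x4, takes a point from world to camera coordinates). Camera axes: x right, y down, z forward; pixel columns grow to the right and rows downward; lengths in m; the calibration is good to about 2 mm. A picture is of the moment at which its call begins. calibration takes no time and is no camera call.
- ctrl.sign_off(): hands the job in; it is judged then, once.
The state is a dict: "time_s": time; "q": joint angles; "joint_velocities": joint speeds; "tau": joint torques, N m; "tcp_pos": TCP position; "orientation": TCP orientation; "force": force on the tool from outside, world axes, zero at the start; "wrist_torque": the same for the moment, N m; "gripper_width": opening from 0.0 (shut) to 1.0 (fully open); "gripper_force": force on a finger pad.
Only numpy, scipy, OpenCV 4.12 (cv2) and the standard library are available. Lean on these libraries where they do the work, as an engineer would, in place of code of your own. Each camera call takes 0.05 s, during which the arm holds its last target. There are 200 camera calls.

## Task

Set out the next blown bead's glass and tool on the rod rest in order of use, starting from the end nearer the burner: blank (fat tube with narrow stems), thick rod, thin rod, then reamer, its graphite point away from you. Lay each straight across both plates in its own pair of notches, centred so that both ends overhang equally. Leave the jar, tin and lighter where they are.

Things in the scene. Friction and masses are not known exactly. Their poses are not given: they have to be found in the camera images.
- rod_rest: Fixed steel rod rest: base 112 (x) x 232 (y) x 4 mm; two upright plates along y, 4 mm thick, 52 high, at x = -50 and +50 mm, open between. Each has four 90-degree V notches at y = -90, -30, 30, 90 mm, 36 wide, bottom at z = 34: a bar of radius r lies along x with its axis at z = 34 + 1.41 r. Origin: centre of underside, on the bench; x away from the robot, turned up to 0.2 rad.
- burner: Fixed, unlit bench burner, 150 mm high, on a dark steel base 110 x 85 mm: slanting aluminium barrel, fat brass nozzle pointing away from the robot (x), two small valve wheels, two hoses. Stands beyond the rest, to its left or its right. Origin: centre of the base's underside.
- blank: Blank of milky glass, 200 mm long, 50 g: fat tube body 30 mm in diameter, 56 long, at the middle, drawn at both ends to stems 8 mm in diameter. Lies on the bench on its body. In the rest its stems lie in the notches, axis 40 mm above the bench, the body between the plates. Origin: on the axis at mid-length; x along the axis, ends alike.
- thick_rod: Plain solid rod of milky glass, 16 mm in diameter, 200 mm long, about 90 g, lying on the bench. In the rest its axis is 45 mm above the bench. Origin: on the axis at mid-length; x along the axis, both ends alike.
- thin_rod: Plain solid rod of milky glass, 9 mm in diameter, 200 mm long, about 30 g, lying on the bench. In the rest its axis is 40 mm above the bench. Origin: on the axis at mid-length; x along the axis, both ends alike.
- reamer: Reamer, 190 mm, 50 g: pale wooden handle 20 mm in diameter, x = -55 to 55 mm; brass collar; black graphite bar 12 mm in diameter from x = 65, point at 135. Origin: on the axis, mid-handle; x to the point. Middle at x = 40, balances near 35. Lies on its handle, point roughly away from the robot. In the rest: origin 40 mm robot-side of the rest's middle, 47 above the bench; bar on the far plate.
- frit_jar: Bystander: amber glass jar with a steel lid, 60 mm in diameter, 75 mm high, beyond the rest at the other corner from the burner. Origin: centre of its underside.
- bead_tin: Bystander: open round steel tin of beads, 68 mm in diameter, 24 mm high, on the robot's side of the rest. Origin: centre of its underside.
- lighter: Bystander: reddish pocket lighter with a steel top lying on the bench on the robot's side of the rest, 78 x 24 x 13 mm. Origin: centre of its underside.
Things that resemble listed ones, but are neither listed nor needed, are in the scene too. Of the things that look like the reamer, the smaller one is meant.

How it is judged:
By the outcome, as a careful person would: the job done as asked, in the order asked, and still so for the second after the job is handed in, with the robot touching nothing.
It also fails if it takes over 104 s, if anything falls off the work surface, if the arm or the gripper's body presses on something with over 40 N, if the wrist force passes 120 N, or if a joint passes its speed limit or range.

## Working session

There is one attempt and no reset: what is moved stays moved. The work goes in short steps, Python scripts to look and compute and a tool call to move; the robot and the scene stay as the last step left them, time stands still between calls to the robot, and variables do not carry over. Pictures are saved under pics/ and viewed, at most 15 in all, crops included, and the job is handed in when it is done.

```bash
ls; mkdir -p pics
```

Run:
```python
from cell import ctrl
import cv2
for n in("side","top"):
    cv2.imwrite(f"pics/{n}0.png",ctrl.camera(n)); print(n,ctrl.calibration(n))
s=ctrl.get_state(); print(s)
```

```text
pics
side {'vfov': 44.49835914657292, 'cx': 317.18561038398894, 'cy': 202.0194403626095, 'view': array([[-0.74028519, -0.67224702,  0.00785932,  0.35337323],
       [-0.48142471,  0.5219174 , -0.70415373,  0.282366  ],
       [ 0.46926334, -0.52505825, -0.71000405,  1.16294361],
       [ 0.        ,  0.        ,  0.        ,  1.        ]])}
top {'vfov': 50.36673527996767, 'cx': 319.70779115711156, 'cy': 200.5758617086924, 'view': array([[-0.0123972 , -0.99991694,  0.00352485,  0.01830319],
       [-0.98068671,  0.0114705 , -0.19524858,  0.4930015 ],
       [ 0.19519193, -0.0058773 , -0.98074745,  1.23973962],
       [ 0.        ,  0.        ,  0.        ,  1.        ]])}
{'time_s': 0.1, 'q': array([ 1.15477075,  0.68986991, -0.19452129,  1.56626342,  0.15728497,
        0.90249558, -0.21517613]), 'joint_velocities': array([ 0.00055634, -0.00205186, -0.00057311, -0.0041941 ,  0.00110798,
       -0.00096783, -0.00086567]), 'tau': array([-2.80005508e-03, -5.40603590e+01, -1.27102498e+00, -1.58986688e+01,
        9.45221371e-03,  4.40657997e-03, -1.02757159e-05]), 'tcp_pos': array([ 0.27146161, -0.5623125 ,  0.23057689]), 'orientation': array([-3.06093165e+00, -7.00282336e-01,  7.46334061e-04]), 'force': array([-0.15222871,  0.13131378, -0.27766541]), 'wrist_torque': array([-0.03978624,  0.01294783, -0.00262141]), 'gripper_force': 0.0, 'gripper_width': 1.0011860255917617}
```

View pics/top0.png

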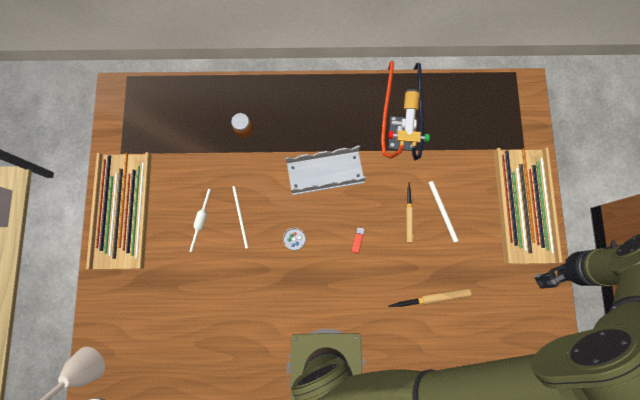

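View pics/side0.png

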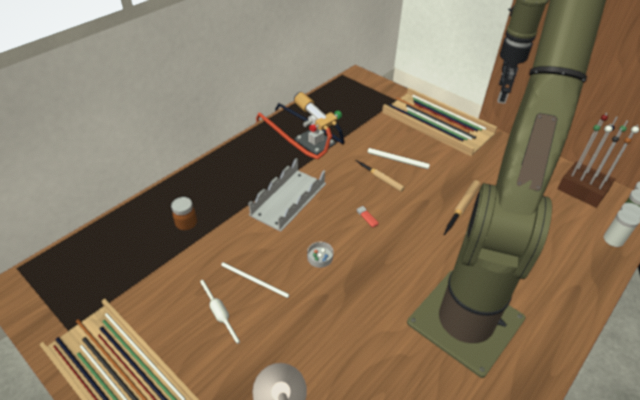

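The top view shows the rest around (325,170) and the burner at its right (407,130). The blank is at (200,220), thin rod (240,217), thick rod (443,212), reamers (409,212) and (430,298). The tin and lighter are at (294,239) and (358,240). So the burner end is -y.

Create h.py:
```python
import numpy as np, cv2
from cell import ctrl
CAL={n:ctrl.calibration(n) for n in("side","top")}
def ray(n,uv):
    c=CAL[n];f=200/np.tan(np.radians(c["vfov"]/2));V=c["view"];R=V[:3,:3]
    d=R.T@np.array([(uv[0]-c["cx"])/f,(uv[1]-c["cy"])/f,1]);return -R.T@V[:3,3],d
def onz(n,uv,z):
    o,d=ray(n,uv);return o+d*(z-o[2])/d[2]
def proj(n,p):
    c=CAL[n];f=200/np.tan(np.radians(c["vfov"]/2));q=c["view"][:3,:3]@p+c["view"][:3,3]
    return np.array([c["cx"]+f*q[0]/q[2],c["cy"]+f*q[1]/q[2]])
def ends(n,mask,box,z):
    "largest blob in box -> its two axis ends on plane z, length"
    x0,y0,x1,y1=box;m=np.zeros_like(mask);m[y0:y1,x0:x1]=mask[y0:y1,x0:x1]
    k,l,st,_=cv2.connectedComponentsWithStats(m)
    i=1+np.argmax(st[1:,4]);ys,xs=np.nonzero(l==i);P=np.c_[xs,ys].astype(float)
    vx,vy,cx,cy=cv2.fitLine(P.astype(np.float32),cv2.DIST_L2,0,.01,.01).ravel()
    t=(P-[cx,cy])@[vx,vy];c=np.array([cx,cy]);v=np.array([vx,vy])
    a,b=onz(n,c+v*(t.min()-.5),z),onz(n,c+v*(t.max()+.5),z)
    if a[0]>b[0]:a,b=b,a
    return a,b
def show(k,a,b):
    d=b-a;print(k,"mid",((a+b)/2).round(4),"len",np.linalg.norm(d).round(4),"yaw",np.arctan2(d[1],d[0]).round(3),"a",a.round(3),"b",b.round(3))
```

Run:
```python
from h import *
for n,bx in(("top",dict(blank=(180,180,222,260),thin=(225,175,260,255),thick=(420,172,470,250),ream=(395,175,420,250),big=(380,280,480,315))),
 ("side",dict(blank=(190,270,250,350),thin=(215,255,295,302),thick=(360,140,435,175),ream=(352,155,410,195),big=(440,175,485,240)))):
    im=cv2.imread(f"pics/{n}0.png");hsv=cv2.cvtColor(im,cv2.COLOR_BGR2HSV)
    white=((hsv[...,1]<60)&(hsv[...,2]>140)).astype(np.uint8)
    tan=((hsv[...,2]>165)&(hsv[...,1]>60)|(hsv[...,2]<60)).astype(np.uint8)
    for k,z in(("blank",.015),("thin",.0045),("thick",.008),("ream",.01),("big",.01)):
        try: show(n+" "+k,*ends(n,white if k[0]=='b' and k!='big' or k[0]=='t' else tan,bx[k],z))
        except Exception as e: print(n,k,e)
a=cv2.imread("pics/top0.png")[135:205,275:375];b=cv2.imread("pics/side0.png")[150:235,240:335]
a=cv2.resize(a,(800,560),interpolation=2);cv2.imwrite("pics/r_top.png",a)
cv2.imwrite("pics/r_side.png",cv2.resize(b,(665,595),interpolation=2))
```

```text
top blank mid [0.4448 0.3829 0.015 ] len 0.2019 yaw -0.251 a [0.347 0.408 0.015] b [0.543 0.358 0.015]
top thin mid [0.4545 0.2611 0.0045] len 0.2039 yaw 0.23 a [0.355 0.238 0.004] b [0.554 0.284 0.004]
top thick mid [ 0.4644 -0.3709  0.008 ] len 0.2041 yaw 0.338 a [ 0.368 -0.405  0.008] b [ 0.561 -0.337  0.008]
top ream mid [ 0.4636 -0.2584  0.01  ] len 0.2368 yaw -0.054 a [ 0.345 -0.252  0.01 ] b [ 0.582 -0.265  0.01 ]
top big mid [ 0.1962 -0.3114  0.01  ] len 0.3035 yaw 1.497 a [ 0.185 -0.463  0.01 ] b [ 0.207 -0.16   0.01 ]
side blank mid [0.4482 0.3825 0.015 ] len 0.2057 yaw -0.253 a [0.349 0.408 0.015] b [0.548 0.357 0.015]
side thin mid [0.4575 0.2606 0.0045] len 0.2063 yaw 0.229 a [0.357 0.237 0.004] b [0.558 0.284 0.004]
side thick mid [ 0.4661 -0.3724  0.008 ] len 0.2062 yaw 0.333 a [ 0.369 -0.406  0.008] b [ 0.563 -0.339  0.008]
side ream mid [ 0.4336 -0.2661  0.01  ] len 0.1214 yaw -0.039 a [ 0.373 -0.264  0.01 ] b [ 0.494 -0.269  0.01 ]
side big mid [ 0.2119 -0.3684  0.01  ] len 0.1654 yaw -1.437 a [ 0.201 -0.286  0.01 ] b [ 0.223 -0.45   0.01 ]
```

View pics/r_top.png

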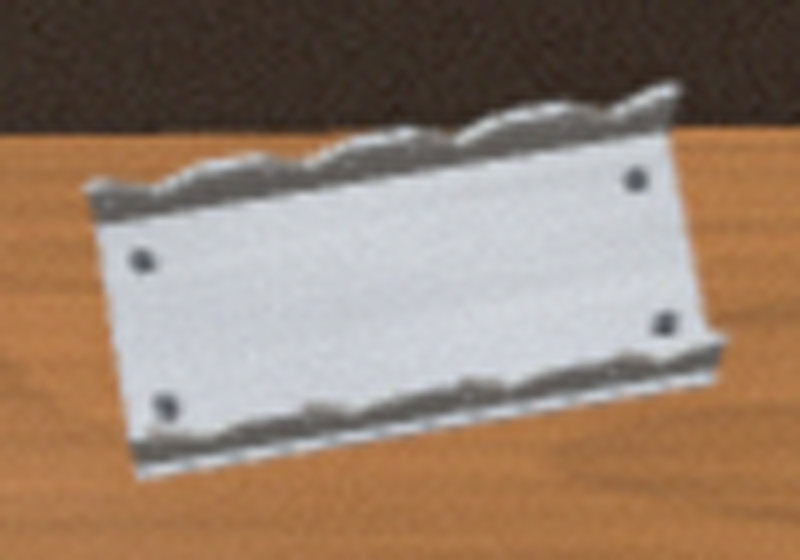

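View pics/r_side.png

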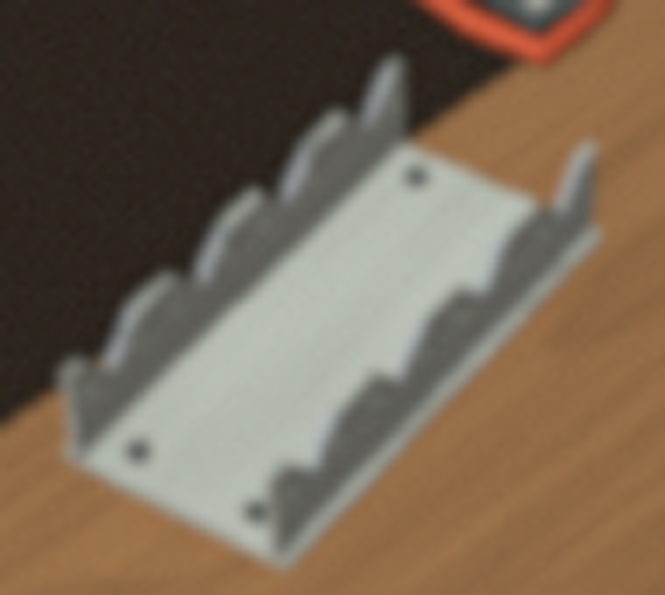

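The top crop shows base bolts at (142,261), (636,180), (665,323), (166,408). The far plate tip corners are (90,187), (678,88), and the base's near corners are (138,475), (716,380). In the side crop the bolts are (416,177), (138,450), (257,511), and far plate tips (68,368), (397,60).

Run:
```python
from h import *
T=lambda u,v,z:onz("top",(275+(u+.5)/8-.5,135+(v+.5)/8-.5),z)
S=lambda u,v,z:onz("side",(240+(u+.5)/7-.5,150+(v+.5)/7-.5),z)
B=[T(*p,.005) for p in((142,261),(636,180),(665,323),(166,408))]
c=np.mean(B,0);print("bolts",c.round(4));
for i in range(4):
    d=B[i]-B[(i+1)%4];print(np.linalg.norm(d).round(4),np.arctan2(d[1],d[0]).round(3))
print("side bolts",[S(*p,.005).round(4) for p in((416,177),(138,450),(257,511))],"top",[b.round(4) for b in B])
show("far tip top",T(90,187,.052),T(678,88,.052)); show("far tip side",S(68,368,.052),S(397,60,.052))
show("near base top",T(138,475,.002),T(716,380,.002)); show("near base side",S(285,568,.002),S(600,235,.002))
im=cv2.imread("pics/top0.png");im2=cv2.imread("pics/side0.png")
a=cv2.resize(im[175:250,395:425],(320,800)[:2],interpolation=2);a=cv2.resize(im[175:250,390:430],(320,600),interpolation=2)
b=cv2.resize(im2[150:200,350:410],(480,400),interpolation=2);b=cv2.copyMakeBorder(b,0,200,0,0,0)
cv2.imwrite("pics/ream.png",np.hstack([a,b]))
```

```text
bolts [ 0.597  -0.0056  0.005 ]
0.2 1.728
0.0599 0.165
0.2005 -1.409
0.0609 -2.985
side bolts [array([ 0.6449, -0.1006,  0.005 ]), array([0.6134, 0.0963, 0.005 ]), array([0.5536, 0.087 , 0.005 ])] top [array([0.6112, 0.0979, 0.005 ]), array([ 0.6425, -0.0996,  0.005 ]), array([ 0.5834, -0.1094,  0.005 ]), array([0.551 , 0.0885, 0.005 ])]
far tip top mid [0.6463 0.0013 0.052 ] len 0.2308 yaw -1.408 a [0.628 0.115 0.052] b [ 0.665 -0.113  0.052]
far tip side mid [ 6.494e-01 -4.000e-04  5.200e-02] len 0.2283 yaw -1.414 a [0.632 0.112 0.052] b [ 0.667 -0.113  0.052]
near base top mid [ 0.5427 -0.0148  0.002 ] len 0.2317 yaw -1.416 a [0.525 0.1   0.002] b [ 0.561 -0.129  0.002]
near base side mid [ 0.5439 -0.0156  0.002 ] len 0.2322 yaw -1.413 a [0.526 0.099 0.002] b [ 0.562 -0.13   0.002]
```

View pics/ream.png

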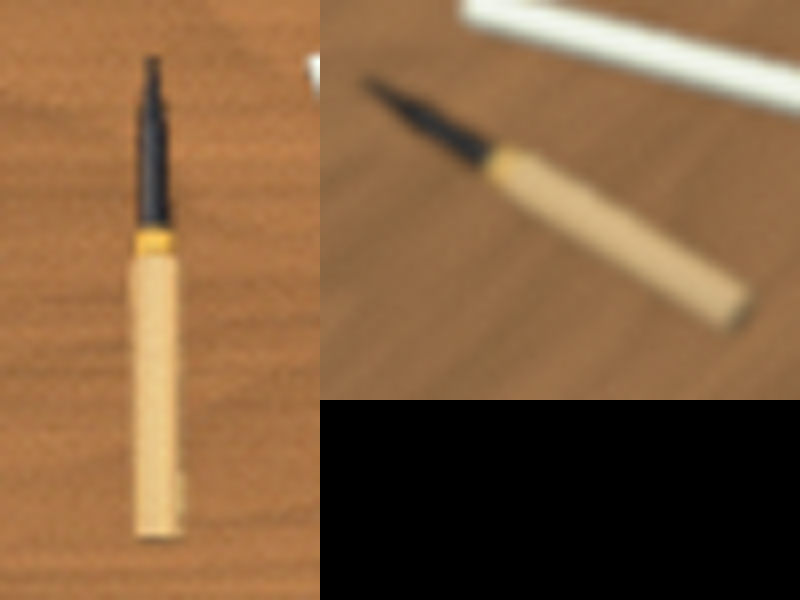

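The reamer crop shows its point at (152,57), collar/handle joint at (156,256) and handle end at (158,537) in the top view. In the side view (right panel) the tip is (362,78) and the handle end about (738,310).

Create go.py:
```python
import sys,numpy as np
from scipy.spatial.transform import Rotation as Ro
from cell import ctrl
s=ctrl.get_state();R=Ro.from_rotvec(s["orientation"]).as_matrix();p=s["tcp_pos"]
yaw=np.arctan2(R[1,0],R[0,0]);print("at",p.round(4),"yaw",yaw.round(4),"tilt",R[:2,2].round(4),"w",round(s["gripper_width"],3),"t",s["time_s"])
for a in sys.argv[1:]:
    x,y,z,w=map(float,a.split(","));print(a,(R.T@(np.array([x,y,z])-p)).round(4),"turn",((yaw-w+np.pi/2)%np.pi-np.pi/2).round(3))
```

```bash
python3 go.py .465,-.372,.08,.335 .465,-.372,.003,.335
```

Run:
```python
from h import *
T=lambda u,v,z:onz("top",(390+(u+.5)/8-.5,175+(v+.5)/8-.5),z)
S=lambda u,v,z:onz("side",(350+(u-320+.5)/8-.5,150+(v+.5)/8-.5),z)
show("top",T(158,537,.01),T(152,57,.01)); show("side",S(738,310,.01),S(362,78,.01))
print(T(156,256,.01),T(131,400,.01),T(183,400,.01))
```

```text
at [ 0.2715 -0.5623  0.2306] yaw 0.4498 tilt [-0.0008  0.0014] w 1.001 t 0.1
.465,-.372,.08,.335 [ 0.2571 -0.087   0.1507] turn 0.115
.465,-.372,.003,.335 [ 0.2571 -0.0869  0.2277] turn 0.115
top mid [ 0.4637 -0.2648  0.01  ] len 0.1892 yaw -0.041 a [ 0.369 -0.261  0.01 ] b [ 0.558 -0.269  0.01 ]
side mid [ 0.467  -0.2669  0.01  ] len 0.1889 yaw -0.045 a [ 0.373 -0.263  0.01 ] b [ 0.561 -0.271  0.01 ]
[ 0.47859366 -0.26595096  0.01      ] [ 0.42220616 -0.25327025  0.01      ] [ 0.42196704 -0.27336226  0.01      ]
```

Units first: shifts go in shares of 0.75 m and turns go in shares of 2 rad. So 0.257 m / 0.75 = 0.3427, 0.15 m / 0.75 = 0.2, 0.115 rad / 2 = 0.0575.

Emit:
drive_effector(
  ticks=[0.6, 0.3427, -0.116, 0.2, 0.0575, 0.6, 0.3427, -0.116, 0.2, 0.0575, 0.6, 0.3427, -0.116, 0.2, 0.0575, 0.6, 0.3427, -0.116, 0.2, 0.0575, 0.6, 0.3427, -0.116, 0.2, 0.0575, 0.6, 0.3427, -0.116, 0.2, 0.0575, 0.6, 0.3427, -0.116, 0.2, 0.0575, 0.6, 0.3427, -0.116, 0.2, 0.0575, 0.6, 0.3427, -0.116, 0.2, 0.0575, 0.6, 0.3427, -0.116, 0.2, 0.0575],
  grip_n=40,
)

```text
time_s: 1.1
tcp_pos: [0.4638, -0.3752, 0.082]
orientation: [3.097, 0.518, -0.001]
force: [0.0, -0.9, 0.2]
gripper_width: 0.6
gripper_force: 0.0
```

```bash
python3 go.py .465,-.372,.003,.335
```

```text
at [ 0.4638 -0.3752  0.082 ] yaw 0.3314 tilt [-0.0003 -0.0021] w 0.6 t 1.1
.465,-.372,.003,.335 [ 0.0022 -0.0028  0.079 ] turn -0.004
```

In the tool's units: 0.077 m / 0.75 = 0.1027, 0.07 m / 0.75 = 0.0933.

Emit:
drive_effector(
  ticks=[0.6, 0, 0, 0.0533, 0, 0.6, 0, 0, 0.08, 0, 0.6, 0, 0, 0.0933, 0, 0.6, 0, 0, 0.1027, 0, 0.6, 0, 0, 0.1027, 0, 0.6, 0, 0, 0.1027, 0],
)

```text
time_s: 1.7
tcp_pos: [0.4658, -0.3735, 0.0052]
orientation: [3.096, 0.522, 0.002]
force: [0.0, -0.3, 0.7]
gripper_width: 0.597
gripper_force: 0.0
```

```bash
python3 go.py .465,-.372,.003,.335
```

```text
at [ 0.4658 -0.3735  0.0052] yaw 0.3343 tilt [ 0.0013 -0.0011] w 0.597 t 1.7
.465,-.372,.003,.335 [-0.0003 -0.0017  0.0022] turn -0.001
```

In the tool's units: 0.002 m / 0.75 = 0.0027, -0.001 m / 0.75 = -0.0013.

Emit:
drive_effector(
  ticks=[0.6, 0, -0.0013, 0.0027, 0, 0.0, 0, -0.0013, 0.0027, 0, 0.0, 0, -0.0013, 0.0027, 0, 0.0, 0, -0.0013, 0.0027, 0, 0.0, 0, -0.0013, 0.0027, 0, 0.0, 0, -0.0013, 0.0027, 0, 0.0, 0, -0.0013, 0.0027, 0, 0.0, 0, -0.0013, 0.0027, 0],
)

```text
time_s: 2.5
tcp_pos: [0.4652, -0.3718, 0.0027]
orientation: [3.097, 0.524, 0.001]
force: [-0.8, 1.6, 5.3]
gripper_width: 0.167
gripper_force: 39.2
```

```bash
python3 go.py .465,-.372,.14,.335
```

Run:
```python
from h import *
ims=[]
for n,u,v in(("top",443,212),("side",398,158)):
    im=ctrl.camera(n);ims.append(cv2.resize(im[v-50:v+50,u-65:u+65],(390,300),interpolation=2))
cv2.imwrite("pics/g1.png",np.hstack(ims))
```

```text
at [ 0.4652 -0.3718  0.0027] yaw 0.3349 tilt [ 0.0004 -0.0002] w 0.167 t 2.5
.465,-.372,.14,.335 [-2.000e-04  1.000e-04 -1.373e-01] turn -0.0
```

View pics/g1.png

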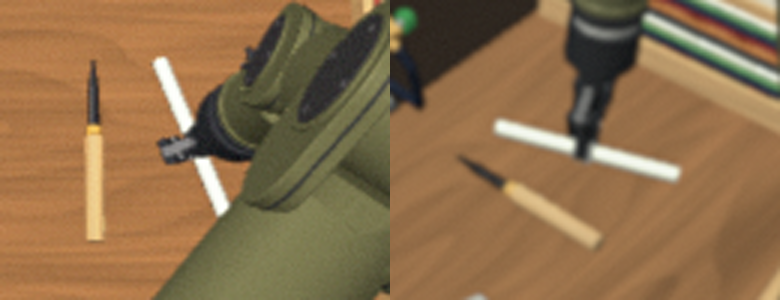

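The pads hold the thick rod at its middle in both panels, around (180,150) and (585,150).

In the tool's units: -0.13 m / 0.75 = -0.1733, -0.09 m / 0.75 = -0.12.

Emit:
drive_effector(
  ticks=[0, 0, 0, -0.0533, 0, 0, 0, 0, -0.12, 0, 0, 0, 0, -0.1733, 0, 0, 0, 0, -0.1733, 0, 0, 0, 0, -0.1733, 0],
)

```text
time_s: 3.1
tcp_pos: [0.4652, -0.3721, 0.1328]
orientation: [3.097, 0.523, 0.001]
force: [0.1, 0.1, -1.3]
gripper_width: 0.165
gripper_force: 39.2
```

```bash
python3 go.py .6027,-.0356,.09,.159 .465,-.372,.133,.335
```

```text
at [ 0.4652 -0.3721  0.1328] yaw 0.3346 tilt [ 0.0011 -0.0009] w 0.165 t 3.1
.6027,-.0356,.09,.159 [ 0.2403 -0.2727  0.0427] turn 0.176
.465,-.372,.133,.335 [-0.0002 -0.0001 -0.0002] turn -0.0
```

In the tool's units: -0.273 m / 0.75 = -0.364, 0.24 m / 0.75 = 0.32, 0.176 rad / 2 = 0.088.

Emit:
drive_effector(
  ticks=[0, 0.32, -0.364, 0.0133, 0.088, 0, 0.32, -0.364, 0.0133, 0.088, 0, 0.32, -0.364, 0.0133, 0.088, 0, 0.32, -0.364, 0.0133, 0.088, 0, 0.32, -0.364, 0.0133, 0.088, 0, 0.32, -0.364, 0.0133, 0.088, 0, 0.32, -0.364, 0.0133, 0.088, 0, 0.32, -0.364, 0.0133, 0.088, 0, 0.32, -0.364, 0.0533, 0.088, 0, 0.32, -0.364, 0.0533, 0.088, 0, 0.32, -0.364, 0.0533, 0.088, 0, 0.32, -0.364, 0.0533, 0.088],
)

```text
time_s: 4.3
tcp_pos: [0.6018, -0.0364, 0.0925]
orientation: [3.131, 0.246, -0.001]
force: [0.3, -0.4, -0.6]
gripper_width: 0.166
gripper_force: 39.3
```

```bash
python3 go.py .6027,-.0356,.042,.159
```

Run:
```python
from h import *
ims=[]
for n,u,v in(("top",325,165),("side",290,190)):
    im=ctrl.camera(n);ims.append(cv2.resize(im[v-50:v+50,u-65:u+65],(390,300),interpolation=2))
cv2.imwrite("pics/g2.png",np.hstack(ims))
```

```text
at [ 0.6018 -0.0364  0.0925] yaw 0.1571 tilt [-0.0003 -0.0008] w 0.166 t 4.3
.6027,-.0356,.042,.159 [ 0.001  -0.0007  0.0505] turn -0.002
```

View pics/g2.png

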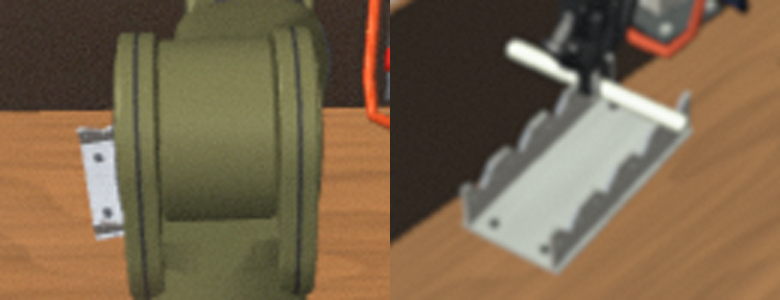

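The thick rod is held level over the second notch from the burner end (side panel, rod from (515,45) to (680,120)). Lowering it now.

In the tool's units: 0.051 m / 0.75 = 0.068, 0.045 m / 0.75 = 0.06.

Emit:
drive_effector(
  ticks=[0, 0, 0, 0.04, 0, 0, 0, 0, 0.06, 0, 0, 0, 0, 0.068, 0, 0, 0, 0, 0.068, 0, 0, 0, 0, 0.068, 0],
)

```text
time_s: 4.9
tcp_pos: [0.6025, -0.0352, 0.0419]
orientation: [3.132, 0.249, 0.002]
force: [0.2, 0.7, -0.0]
gripper_width: 0.169
gripper_force: 39.3
```

```bash
python3 go.py .6027,-.0356,.040,.159
```

```text
at [ 0.6025 -0.0352  0.0419] yaw 0.1586 tilt [0.0011 0.    ] w 0.169 t 4.9
.6027,-.0356,.040,.159 [0.0001 0.0005 0.0019] turn -0.0
```

In the tool's units: -0.08 m / 0.75 = -0.1067, -0.03 m / 0.75 = -0.04.

Emit:
drive_effector(
  ticks=[0, 0, 0, 0.0027, 0, 0, 0, 0, 0.0027, 0, 0.25, 0, 0, 0.0027, 0, 0.35, 0, 0, 0.0027, 0, 0.4, 0, 0, 0.0027, 0, 0.4, 0, 0, -0.04, 0, 0.4, 0, 0, -0.1067, 0, 0.4, 0, 0, -0.1067, 0, 0.4, 0, 0, -0.1067, 0],
)

```text
time_s: 5.8
tcp_pos: [0.6029, -0.035, 0.1226]
orientation: [3.132, 0.249, 0.004]
force: [-1.4, 0.2, -1.0]
gripper_width: 0.4
gripper_force: 0.0
```

```bash
python3 go.py .465,-.266,.10,-.043
```

```text
at [ 0.6029 -0.035   0.1226] yaw 0.1589 tilt [0.0028 0.0001] w 0.4 t 5.8
.465,-.266,.10,-.043 [-0.1727  0.2063  0.0222] turn 0.202
```

In the tool's units: 0.206 m / 0.75 = 0.2747, -0.177 m / 0.75 = -0.236, 0.202 rad / 2 = 0.101.

Emit:
drive_effector(
  ticks=[0.6, -0.236, 0.2747, 0.0267, 0.101, 0.6, -0.236, 0.2747, 0.0267, 0.101, 0.6, -0.236, 0.2747, 0.0267, 0.101, 0.6, -0.236, 0.2747, 0.0267, 0.101, 0.6, -0.236, 0.2747, 0.0267, 0.101, 0.6, -0.236, 0.2747, 0.0267, 0.101, 0.6, -0.236, 0.2747, 0.0267, 0.101, 0.6, -0.236, 0.2747, 0.0267, 0.101, 0.6, -0.236, 0.2747, 0.08, 0.101, 0.6, -0.236, 0.2747, 0.08, 0.101, 0.6, -0.236, 0.2747, 0.08, 0.101],
)

```text
time_s: 6.9
tcp_pos: [0.4599, -0.2645, 0.0608]
orientation: [-3.139, 0.064, 0.003]
force: [-0.1, 0.3, 0.0]
gripper_width: 0.599
gripper_force: 0.0
```

```bash
python3 go.py .461,-.2658,.004,-.043
```

Run:
```python
from h import *
for n,bx in(("top",(225,130,400,260)),("side",(225,140,400,300))):
    im=ctrl.camera(n);cv2.imwrite(f"pics/{n}_a.png",im)
    ims=cv2.resize(im[130:240,240:400] if n=="side" else im[130:240,260:420],(395,272),interpolation=2)
    A=ims if n=="top" else np.vstack([A,ims])
cv2.imwrite("pics/g3.png",A)
```

```text
at [ 0.4599 -0.2645  0.0608] yaw -0.0405 tilt [-0.0019  0.002 ] w 0.599 t 6.9
.461,-.2658,.004,-.043 [0.0012 0.0014 0.0568] turn 0.002
```

View pics/g3.png

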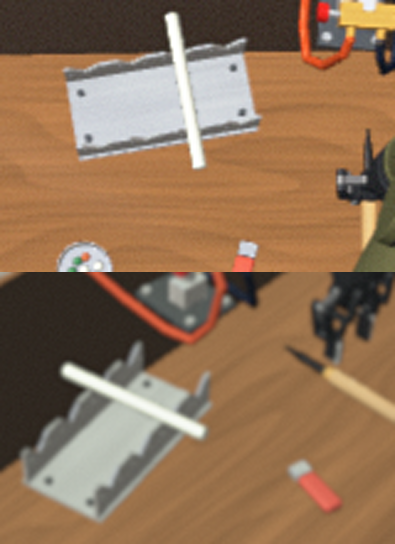

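The thick rod lies across both plates in the second notch pair from the burner end, spanning (173,15) to (198,165) in the top panel.

In the tool's units: 0.056 m / 0.75 = 0.0747, 0.05 m / 0.75 = 0.0667.

Emit:
drive_effector(
  ticks=[0.6, 0, 0.0013, 0.04, 0, 0.6, 0, 0.0013, 0.0667, 0, 0.6, 0, 0.0013, 0.0747, 0, 0.6, 0, 0.0013, 0.0747, 0, 0.6, 0, 0.0013, 0.0747, 0, 0, 0, 0.0013, 0.0747, 0, 0, 0, 0.0013, 0.0747, 0, 0, 0, 0.0013, 0.0747, 0, 0, 0, 0.0013, 0.0747, 0, 0, 0, 0.0013, 0.0747, 0, 0, 0, 0.0013, 0.0747, 0],
)

```text
time_s: 8.1
tcp_pos: [0.4603, -0.2677, 0.0063]
orientation: [3.14, -0.068, 0.002]
force: [-0.6, 1.4, 5.1]
gripper_width: 0.212
gripper_force: 38.9
```

```bash
python3 go.py .461,-.2658,.004,-.043
```

Run:
```python
from h import *
im=ctrl.camera("top");cv2.imwrite("pics/top_b.png",im)
T=lambda q:onz("top",q,.04)
hsv=cv2.cvtColor(cv2.imread("pics/top_a.png"),cv2.COLOR_BGR2HSV)
m=((hsv[...,1]<22)&(hsv[...,2]>215)).astype(np.uint8)
show("thick placed",*ends("top",m,(322,130,345,202),.045))
```

```text
at [ 0.4603 -0.2677  0.0063] yaw -0.0433 tilt [ 0.0013 -0.0007] w 0.212 t 8.1
.461,-.2658,.004,-.043 [ 0.0006 -0.002   0.0023] turn -0.0
thick placed mid [ 0.6009 -0.0219  0.045 ] len 0.2018 yaw 0.111 a [ 0.501 -0.033  0.045] b [ 0.701 -0.011  0.045]
```

In the tool's units: -0.13 m / 0.75 = -0.1733, -0.09 m / 0.75 = -0.12.

Emit:
drive_effector(
  ticks=[0, 0, 0, -0.0533, 0, 0, 0, 0, -0.12, 0, 0, 0, 0, -0.1733, 0, 0, 0, 0, -0.1733, 0, 0, 0, 0, -0.1733, 0],
)

```text
time_s: 8.65
tcp_pos: [0.4602, -0.2677, 0.1363]
orientation: [3.14, -0.068, 0.003]
force: [-0.2, 0.7, -0.3]
gripper_width: 0.21
gripper_force: 39.5
```

```bash
python3 go.py .5792,.0822,.136,.159
```

Run:
```python
from h import *
im=cv2.imread("pics/top_a.png")
c=cv2.resize(im[130:205,300:370],(560,600),interpolation=2);cv2.imwrite("pics/g4.png",c)
```

```text
at [ 0.4602 -0.2677  0.1363] yaw -0.0432 tilt [ 0.002 -0.001] w 0.21 t 8.65
.5792,.0822,.136,.159 [ 1.038e-01 -3.547e-01  2.000e-04] turn -0.202
```

View pics/g4.png

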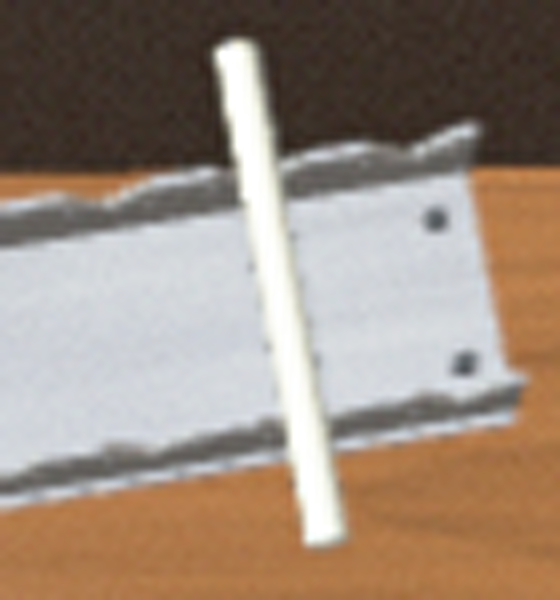

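The thick rod's ends are at (235,40) and (326,545) in this crop.

In the tool's units: -0.355 m / 0.75 = -0.4733, 0.104 m / 0.75 = 0.1387, -0.202 rad / 2 = -0.101.

Emit:
drive_effector(
  ticks=[0, 0.1387, -0.4733, 0, -0.101, 0, 0.1387, -0.4733, 0, -0.101, 0, 0.1387, -0.4733, 0, -0.101, 0, 0.1387, -0.4733, 0, -0.101, 0, 0.1387, -0.4733, 0, -0.101, 0, 0.1387, -0.4733, 0, -0.101, 0, 0.1387, -0.4733, 0, -0.101, 0, 0.1387, -0.4733, 0, -0.101, 0, 0.1387, -0.4733, 0, -0.101, 0, 0.1387, -0.4733, 0.0533, -0.101, 0, 0.1387, -0.4733, 0.0533, -0.101, 0, 0.1387, -0.4733, 0.0533, -0.101],
)

```text
time_s: 9.85
tcp_pos: [0.5773, 0.081, 0.0941]
orientation: [3.131, 0.247, -0.007]
force: [1.0, -0.4, 0.6]
gripper_width: 0.215
gripper_force: 39.5
```

```bash
python3 go.py .5792,.0822,.046,.159
```

Run:
```python
from h import *
show("thick",onz("top",(340.3,197.7),.045),onz("top",(328.9,134.6),.045))
```

```text
at [0.5773 0.081  0.0941] yaw 0.1572 tilt [-0.0044 -0.0017] w 0.215 t 9.85
.5792,.0822,.046,.159 [ 0.0023 -0.0009  0.0481] turn -0.002
thick mid [ 0.6032 -0.0347  0.045 ] len 0.2047 yaw 0.154 a [ 0.502 -0.05   0.045] b [ 0.704 -0.019  0.045]
```

In the tool's units: 0.05 m / 0.75 = 0.0667, 0.045 m / 0.75 = 0.06.

Emit:
drive_effector(
  ticks=[0, 0, 0, 0.04, 0, 0, 0, 0, 0.06, 0, 0, 0, 0, 0.0667, 0, 0, 0, 0, 0.0667, 0, 0, 0, 0, 0.0667, 0],
)

```text
time_s: 10.35
tcp_pos: [0.5797, 0.0825, 0.0462]
orientation: [3.132, 0.249, 0.002]
force: [0.2, -0.9, -0.8]
gripper_width: 0.215
gripper_force: 39.5
```

```bash
python3 go.py .5792,.0822,.044,.159
```

Run:
```python
from h import *
ims=[]
for n,u,v in(("top",325,165),("side",290,190)):
    im=ctrl.camera(n);ims.append(cv2.resize(im[v-50:v+50,u-65:u+65],(390,300),interpolation=2))
cv2.imwrite("pics/g5.png",np.hstack(ims))
```

```text
at [0.5797 0.0825 0.0462] yaw 0.1585 tilt [0.0014 0.0001] w 0.215 t 10.35
.5792,.0822,.044,.159 [-0.0005  0.0003  0.0022] turn -0.001
```

View pics/g5.png

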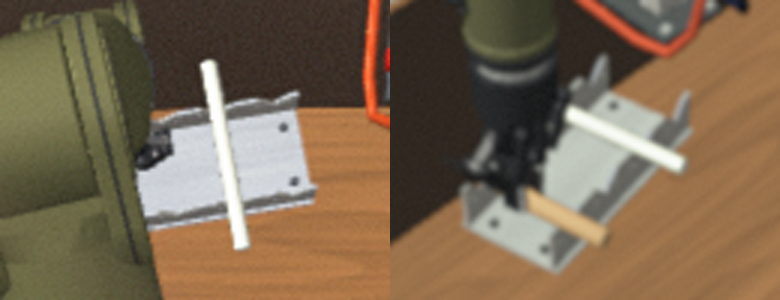

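The reamer's handle lies over the near plate at the end notch away from the burner (side panel, handle (530,195) to (605,240)).

In the tool's units: -0.08 m / 0.75 = -0.1067, -0.03 m / 0.75 = -0.04.

Emit:
drive_effector(
  ticks=[0, -0.0007, 0, 0.004, 0, 0, -0.0007, 0, 0.004, 0, 0, -0.0007, 0, 0.004, 0, 0.25, -0.0007, 0, 0.004, 0, 0.3, -0.0007, 0, 0.004, 0, 0.4, -0.0007, 0, 0.004, 0, 0.45, 0, 0, 0.004, 0, 0.45, 0, 0, -0.04, 0, 0.45, 0, 0, -0.1067, 0, 0.45, 0, 0, -0.1067, 0, 0.45, 0, 0, -0.1067, 0],
)

```text
time_s: 11.55
tcp_pos: [0.5797, 0.083, 0.1264]
orientation: [-3.131, -0.249, -0.004]
force: [-0.7, -0.3, 0.0]
gripper_width: 0.443
gripper_force: 0.0
```

```bash
python3 go.py .456,.2608,.11,.23
```

```text
at [0.5797 0.083  0.1264] yaw 0.1589 tilt [0.0025 0.0006] w 0.443 t 11.55
.456,.2608,.11,.23 [-0.094  -0.1952  0.0162] turn -0.071
```

In the tool's units: -0.195 m / 0.75 = -0.26, -0.094 m / 0.75 = -0.1253, -0.071 rad / 2 = -0.0355.

Emit:
drive_effector(
  ticks=[0.5, -0.1253, -0.26, 0.0133, -0.0355, 0.5, -0.1253, -0.26, 0.0133, -0.0355, 0.5, -0.1253, -0.26, 0.0133, -0.0355, 0.5, -0.1253, -0.26, 0.0133, -0.0355, 0.5, -0.1253, -0.26, 0.0133, -0.0355, 0.5, -0.1253, -0.26, 0.0133, -0.0355, 0.5, -0.1253, -0.26, 0.08, -0.0355, 0.5, -0.1253, -0.26, 0.1067, -0.0355, 0.5, -0.1253, -0.26, 0.1067, -0.0355, 0.5, -0.1253, -0.26, 0.1067, -0.0355],
)

```text
time_s: 12.55
tcp_pos: [0.4559, 0.2588, 0.045]
orientation: [3.12, 0.357, -0.001]
force: [-0.3, 0.6, 0.1]
gripper_width: 0.499
gripper_force: 0.0
```

```bash
python3 go.py .456,.2608,.002,.23
```

Run:
```python
from h import *
ims=[]
for n,u,v in(("top",325,165),("side",290,190)):
    im=ctrl.camera(n);cv2.imwrite(f"pics/{n}_c.png",im);ims.append(cv2.resize(im[v-50:v+50,u-65:u+65],(390,300),interpolation=2))
cv2.imwrite("pics/g6.png",np.hstack(ims))
```

```text
at [0.4559 0.2588 0.045 ] yaw 0.2278 tilt [-0.0005 -0.0015] w 0.499 t 12.55
.456,.2608,.002,.23 [ 0.0006 -0.002   0.043 ] turn -0.002
```

View pics/g6.png

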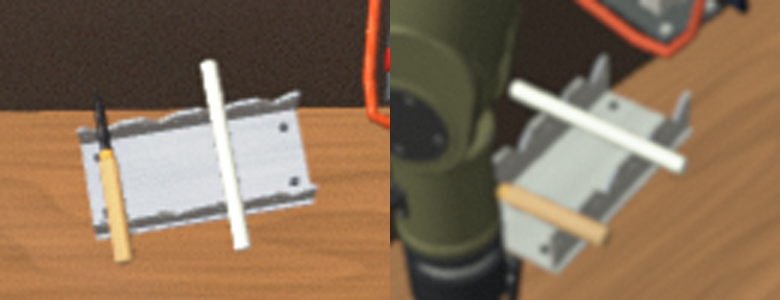

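The reamer lies in the end notch with its point away, from (99,97) to (124,262) in the top panel.

In the tool's units: 0.042 m / 0.75 = 0.056, 0.04 m / 0.75 = 0.0533.

Emit:
drive_effector(
  ticks=[0.5, 0, -0.0013, 0.04, 0, 0.5, 0, -0.0013, 0.0533, 0, 0.5, 0, -0.0013, 0.056, 0, 0.5, 0, -0.0013, 0.056, 0, 0.5, 0, -0.0013, 0.056, 0],
)

```text
time_s: 13.15
tcp_pos: [0.4557, 0.2615, 0.0042]
orientation: [-3.121, -0.36, -0.002]
force: [-0.4, 0.6, -0.2]
gripper_width: 0.498
gripper_force: 0.0
```

```bash
python3 go.py .456,.2608,.002,.23;  python3 - <<'E'
from h import *
show("reamer",onz("top",(301.0,202.0),.05),onz("top",(293,147.3),.04))
E
```

```text
at [0.4557 0.2615 0.0042] yaw 0.2297 tilt [0.0012 0.0005] w 0.498 t 13.15
.456,.2608,.002,.23 [0.0002 0.0007 0.0022] turn -0.0
reamer mid [0.5774 0.0813 0.045 ] len 0.1785 yaw 0.139 a [0.489 0.069 0.05 ] b [0.666 0.094 0.04 ]
```

In the tool's units: 0.002 m / 0.75 = 0.0027.

Emit:
drive_effector(
  ticks=[0.5, 0, 0, 0.0027, 0, 0, 0, 0, 0.0027, 0, 0, 0, 0, 0.0027, 0, 0, 0, 0, 0.0027, 0, 0, 0, 0, 0.0027, 0, 0, 0, 0, 0.0027, 0, 0, 0, 0, 0.0027, 0],
)

```text
time_s: 13.85
tcp_pos: [0.4552, 0.2613, 0.0015]
orientation: [-3.121, -0.36, -0.0]
force: [-0.4, 0.1, 5.1]
gripper_width: 0.084
gripper_force: 39.4
```

Emit:
drive_effector(
  ticks=[0, 0, 0, -0.0533, 0, 0, 0, 0, -0.12, 0, 0, 0, 0, -0.1733, 0, 0, 0, 0, -0.1733, 0, 0, 0, 0, -0.1733, 0],
)

```text
time_s: 14.35
tcp_pos: [0.4554, 0.2616, 0.1319]
orientation: [-3.12, -0.36, -0.002]
force: [0.4, -0.5, -0.2]
gripper_width: 0.076
gripper_force: 39.4
```

```bash
python3 go.py .5933,.0236,.132,.159
```

```text
at [0.4554 0.2616 0.1319] yaw 0.23 tilt [0.0014 0.0009] w 0.076 t 14.35
.5933,.0236,.132,.159 [ 8.000e-02  2.632e-01 -1.000e-04] turn 0.071
```

In the tool's units: 0.263 m / 0.75 = 0.3507, 0.08 m / 0.75 = 0.1067, 0.071 rad / 2 = 0.0355.

Emit:
drive_effector(
  ticks=[0, 0.1067, 0.3507, 0, 0.0355, 0, 0.1067, 0.3507, 0, 0.0355, 0, 0.1067, 0.3507, 0, 0.0355, 0, 0.1067, 0.3507, 0, 0.0355, 0, 0.1067, 0.3507, 0, 0.0355, 0, 0.1067, 0.3507, 0, 0.0355, 0, 0.1067, 0.3507, 0, 0.0355, 0, 0.1067, 0.3507, 0.0533, 0.0355, 0, 0.1067, 0.3507, 0.0533, 0.0355, 0, 0.1067, 0.3507, 0.0533, 0.0355, 0, 0.1067, 0.3507, 0.0533, 0.0355],
)

```text
time_s: 15.45
tcp_pos: [0.593, 0.0243, 0.0919]
orientation: [-3.131, -0.251, -0.001]
force: [-0.5, 0.8, 0.3]
gripper_width: 0.074
gripper_force: 39.4
```

```bash
python3 go.py .5933,.0236,.039,.159
```

```text
at [0.593  0.0243 0.0919] yaw 0.1599 tilt [0.0004 0.0003] w 0.074 t 15.45
.5933,.0236,.039,.159 [0.0001 0.0007 0.0529] turn 0.001
```

In the tool's units: 0.053 m / 0.75 = 0.0707, 0.045 m / 0.75 = 0.06.

Emit:
drive_effector(
  ticks=[0, 0, 0.0007, 0.04, 0, 0, 0, 0.0007, 0.06, 0, 0, 0, 0.0007, 0.0707, 0, 0, 0, 0.0007, 0.0707, 0, 0, 0, 0.0007, 0.0707, 0, 0, 0, 0.0007, 0.0707, 0],
)

```text
time_s: 16.05
tcp_pos: [0.5936, 0.0229, 0.0391]
orientation: [3.132, 0.249, 0.002]
force: [0.1, -0.1, -0.1]
gripper_width: 0.078
gripper_force: 39.3
```

```bash
python3 go.py .5933,.0236,.037,.159
```

Run:
```python
from h import *
ims=[]
for n,u,v in(("top",325,165),("side",290,190)):
    im=ctrl.camera(n);ims.append(cv2.resize(im[v-50:v+50,u-65:u+65],(390,300),interpolation=2))
cv2.imwrite("pics/g7.png",np.hstack(ims))
```

```text
at [0.5936 0.0229 0.0391] yaw 0.1588 tilt [ 0.0014 -0.    ] w 0.078 t 16.05
.5933,.0236,.037,.159 [-0.0002 -0.0007  0.0021] turn -0.0
```

View pics/g7.png

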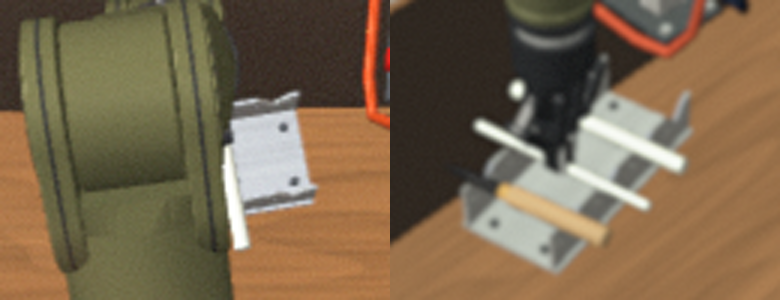

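The thin rod lies between the thick rod and the reamer (side panel, (480,125) to (645,205)). Next I release it and go on to the blank.

In the tool's units: -0.08 m / 0.75 = -0.1067, -0.03 m / 0.75 = -0.04.

Emit:
drive_effector(
  ticks=[0, 0, 0, 0.0027, 0, 0, 0, 0, 0.0027, 0, 0.2, 0, 0, 0.0027, 0, 0.25, 0, 0, 0.0027, 0, 0.3, 0, 0, 0.0027, 0, 0.3, 0, 0, 0.0027, 0, 0.3, 0, 0, -0.04, 0, 0.3, 0, 0, -0.1067, 0, 0.3, 0, 0, -0.1067, 0, 0.3, 0, 0, -0.1067, 0],
)

```text
time_s: 17.15
tcp_pos: [0.5939, 0.023, 0.1195]
orientation: [3.132, 0.249, 0.004]
force: [-0.3, -0.5, -0.4]
gripper_width: 0.305
gripper_force: 0.0
```

```bash
python3 go.py .4465,.3827,.12,-.252
```

```text
at [0.5939 0.023  0.1195] yaw 0.1587 tilt [0.0028 0.0001] w 0.305 t 17.15
.4465,.3827,.12,-.252 [-0.0887 -0.3785 -0.0008] turn 0.411
```

In the tool's units: -0.378 m / 0.75 = -0.504, -0.089 m / 0.75 = -0.1187, 0.411 rad / 2 = 0.2055.

Emit:
drive_effector(
  ticks=[0.7, -0.1187, -0.504, 0, 0.2055, 0.7, -0.1187, -0.504, 0, 0.2055, 0.7, -0.1187, -0.504, 0, 0.2055, 0.7, -0.1187, -0.504, 0, 0.2055, 0.7, -0.1187, -0.504, 0, 0.2055, 0.7, -0.1187, -0.504, 0, 0.2055, 0.7, -0.1187, -0.504, 0, 0.2055, 0.7, -0.1187, -0.504, 0, 0.2055, 0.7, -0.1187, -0.504, 0, 0.2055, 0.7, -0.1187, -0.504, 0.0533, 0.2055, 0.7, -0.1187, -0.504, 0.08, 0.2055, 0.7, -0.1187, -0.504, 0.08, 0.2055, 0.7, -0.1187, -0.504, 0.08, 0.2055],
)

```text
time_s: 18.45
tcp_pos: [0.4453, 0.3811, 0.0577]
orientation: [3.115, -0.396, -0.001]
force: [-0.2, -0.1, -0.1]
gripper_width: 0.695
gripper_force: 0.0
```

```bash
python3 go.py .4465,.3827,.004,-.252;python3 - <<'E'
from h import *
ims=[]
for n,u,v in(("top",325,165),("side",290,190)):
    im=ctrl.camera(n);ims.append(cv2.resize(im[v-50:v+50,u-65:u+65],(390,300),interpolation=2))
cv2.imwrite("pics/g8.png",np.hstack(ims))
E
```

```text
at [0.4453 0.3811 0.0577] yaw -0.253 tilt [-0.001  -0.0018] w 0.695 t 18.45
.4465,.3827,.004,-.252 [ 0.0008 -0.002   0.0536] turn -0.001
```

View pics/g8.png

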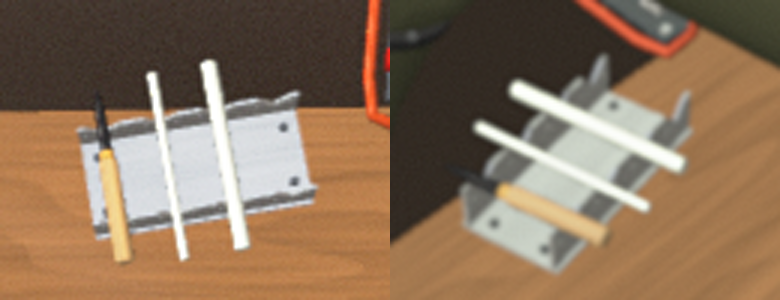

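All three lie in their notches. The thin rod's ends are at (152,73) and (184,258).

In the tool's units: 0.054 m / 0.75 = 0.072, 0.048 m / 0.75 = 0.064.

Emit:
drive_effector(
  ticks=[0.7, 0.0007, -0.0013, 0.04, 0, 0.7, 0.0007, -0.0013, 0.064, 0, 0.7, 0.0007, -0.0013, 0.072, 0, 0.7, 0.0007, -0.0013, 0.072, 0, 0.7, 0.0007, -0.0013, 0.072, 0, 0, 0.0007, -0.0013, 0.072, 0, 0, 0.0007, -0.0013, 0.072, 0, 0, 0.0007, -0.0013, 0.072, 0, 0, 0.0007, -0.0013, 0.072, 0, 0, 0.0007, -0.0013, 0.072, 0, 0, 0.0007, -0.0013, 0.072, 0],
)

```text
time_s: 19.65
tcp_pos: [0.4466, 0.3834, 0.0053]
orientation: [-3.116, 0.395, -0.001]
force: [-1.5, 0.5, 5.6]
gripper_width: 0.331
gripper_force: 39.2
```

```bash
python3 go.py .4465,.3827,.004,-.252
```

```text
at [0.4466 0.3834 0.0053] yaw -0.2522 tilt [0.0011 0.001 ] w 0.331 t 19.65
.4465,.3827,.004,-.252 [0.0001 0.0007 0.0013] turn -0.0
```

Emit:
drive_effector(
  ticks=[0, 0, 0, -0.0533, 0, 0, 0, 0, -0.12, 0, 0, 0, 0, -0.1867, 0, 0, 0, 0, -0.1867, 0, 0, 0, 0, -0.1867, 0, 0, 0, 0, -0.1867, 0],
)

```text
time_s: 20.25
tcp_pos: [0.4449, 0.3826, 0.1432]
orientation: [3.115, -0.394, -0.003]
force: [0.0, 0.2, -0.2]
gripper_width: 0.338
gripper_force: 39.8
```

```bash
python3 go.py .6122,-.0949,.14,.159;python3 - <<'E'
from h import *
show("thin",onz("top",(321.3,200.8),.04),onz("top",(310.7,139.3),.04))
E
```

```text
at [0.4449 0.3826 0.1432] yaw -0.2518 tilt [-0.0022 -0.0014] w 0.338 t 20.25
.6122,-.0949,.14,.159 [0.281  0.4207 0.0035] turn -0.411
thin mid [0.5927 0.0228 0.04  ] len 0.1996 yaw 0.154 a [0.494 0.007 0.04 ] b [0.691 0.038 0.04 ]
```

In the tool's units: 0.421 m / 0.75 = 0.5613, 0.281 m / 0.75 = 0.3747, -0.411 rad / 2 = -0.2055.

Emit:
drive_effector(
  ticks=[0, 0.3747, 0.5613, 0, -0.2055, 0, 0.3747, 0.5613, 0, -0.2055, 0, 0.3747, 0.5613, 0, -0.2055, 0, 0.3747, 0.5613, 0, -0.2055, 0, 0.3747, 0.5613, 0, -0.2055, 0, 0.3747, 0.5613, 0, -0.2055, 0, 0.3747, 0.5613, 0, -0.2055, 0, 0.3747, 0.5613, 0, -0.2055, 0, 0.3747, 0.5613, 0, -0.2055, 0, 0.3747, 0.5613, 0, -0.2055, 0, 0.3747, 0.5613, 0, -0.2055, 0, 0.3747, 0.5613, 0, -0.2055, 0, 0.3747, 0.5613, 0, -0.2055, 0, 0.3747, 0.5613, 0, -0.2055],
)

```text
time_s: 21.65
tcp_pos: [0.6124, -0.0919, 0.1435]
orientation: [-3.129, -0.254, 0.003]
force: [-0.2, 0.1, -0.1]
gripper_width: 0.335
gripper_force: 39.9
```

```bash
python3 go.py .6122,-.0949,.032,.159;python3 - <<'E'
from h import *
ims=[]
for n,u,v in(("top",325,165),("side",290,170)):
    im=ctrl.camera(n);ims.append(cv2.resize(im[v-50:v+50,u-65:u+65],(390,300),interpolation=2))
cv2.imwrite("pics/g9.png",np.hstack(ims))
E
```

```text
at [ 0.6124 -0.0919  0.1435] yaw 0.1622 tilt [-0.002  0.002] w 0.335 t 21.65
.6122,-.0949,.032,.159 [-0.0005  0.0032  0.1115] turn 0.003
```

View pics/g9.png

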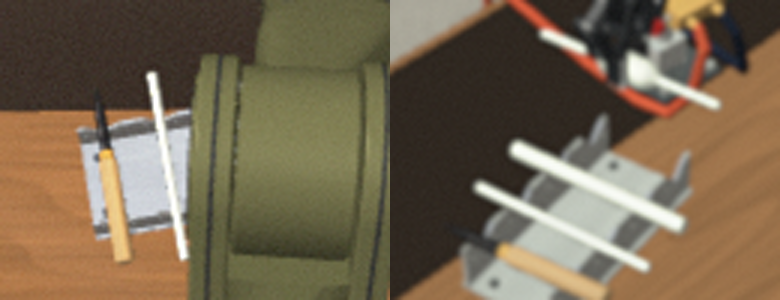

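The blank is held level, parallel to the rods, above the burner-end notch (side panel, (545,35) to (718,103)).

In the tool's units: 0.08 m / 0.75 = 0.1067, 0.06 m / 0.75 = 0.08.

Emit:
drive_effector(
  ticks=[0, 0, 0, 0.04, 0, 0, 0, 0, 0.08, 0, 0, 0, 0, 0.1067, 0, 0, 0, 0, 0.1067, 0, 0, 0, 0, 0.1067, 0, 0, 0, 0, 0.1067, 0],
)

```text
time_s: 22.35
tcp_pos: [0.6143, -0.0946, 0.0657]
orientation: [3.131, 0.25, 0.004]
force: [-0.2, 0.0, -0.8]
gripper_width: 0.34
gripper_force: 39.9
```

```bash
python3 go.py .6122,-.0949,.032,.159
```

```text
at [ 0.6143 -0.0946  0.0657] yaw 0.1593 tilt [ 0.0026 -0.0003] w 0.34 t 22.35
.6122,-.0949,.032,.159 [-0.0022 -0.0001  0.0337] turn 0.0
```

In the tool's units: 0.034 m / 0.75 = 0.0453, 0.03 m / 0.75 = 0.04.

Emit:
drive_effector(
  ticks=[0, -0.0027, 0, 0.0267, 0, 0, -0.0027, 0, 0.04, 0, 0, -0.0027, 0, 0.0453, 0, 0, -0.0027, 0, 0.0453, 0, 0, -0.0027, 0, 0.0453, 0],
)

```text
time_s: 22.85
tcp_pos: [0.6117, -0.0952, 0.0309]
orientation: [3.131, 0.249, 0.002]
force: [-0.2, 0.7, 0.1]
gripper_width: 0.335
gripper_force: 40.1
```

```bash
python3 go.py .6122,-.0949,.0303,.159
```

```text
at [ 0.6117 -0.0952  0.0309] yaw 0.1589 tilt [ 0.0011 -0.0002] w 0.335 t 22.85
.6122,-.0949,.0303,.159 [ 0.0005 -0.0002  0.0006] turn -0.0
```

Emit:
drive_effector(
  ticks=[0, 0, 0, 0.002, 0, 0, 0, 0, 0.002, 0, 0.4, 0, 0, 0.002, 0, 0.45, 0, 0, 0.002, 0, 0.55, 0, 0, 0.002, 0, 0.55, 0, 0, 0.002, 0, 0.55, 0, 0, 0.002, 0, 0.55, 0, 0, -0.04, 0, 0.55, 0, 0, -0.1067, 0, 0.55, 0, 0, -0.1733, 0, 0.55, 0, 0, -0.1733, 0, 0.55, 0, 0, -0.1733, 0],
)

```text
time_s: 24.05
tcp_pos: [0.6119, -0.0953, 0.1617]
orientation: [3.131, 0.249, 0.005]
force: [0.3, 0.9, -0.8]
gripper_width: 0.547
gripper_force: 0.0
```

```bash
python3 go.py .43,-.15,.25,.159
```

```text
at [ 0.6119 -0.0953  0.1617] yaw 0.1587 tilt [ 0.003  -0.0003] w 0.547 t 24.05
.43,-.15,.25,.159 [-0.1881  0.0254 -0.0888] turn -0.0
```

Units first: shifts go in shares of 0.75 m and turns go in shares of 2 rad. So 0.25 m / 0.75 = 0.3333, -0.15 m / 0.75 = -0.2.

Emit:
drive_effector(
  ticks=[0.55, 0, 0, -0.0667, 0, 0.55, -0.2, 0.3333, -0.12, 0, 0.55, -0.2, 0.3333, -0.12, 0, 0.55, -0.2, 0.3333, -0.12, 0, 0.55, -0.2, 0.3333, -0.12, 0, 0.55, -0.2, 0.3333, -0.12, 0, 0.55, -0.2, 0.3333, -0.12, 0, 0.55, -0.2, 0.3333, -0.12, 0, 0.55, -0.2, 0.3333, -0.12, 0, 0.55, -0.2, 0.3333, -0.12, 0],
)

```text
time_s: 25.05
tcp_pos: [0.5029, -0.3636, 0.2487]
orientation: [-3.128, -0.252, 0.002]
force: [-0.2, 0.2, -0.3]
gripper_width: 0.549
gripper_force: 0.0
```

```bash
python3 - <<'E'
from h import *
im=ctrl.camera("top");a=cv2.resize(im[125:215,275:375],(500,450),interpolation=2)
im=ctrl.camera("side");b=cv2.resize(im[140:230,240:300+40],(300,270),interpolation=2)
cv2.imwrite("pics/g10.png",np.hstack([a,cv2.copyMakeBorder(b,0,180,0,0,0)]))
E
```

```text
(no output)
```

View pics/g10.png

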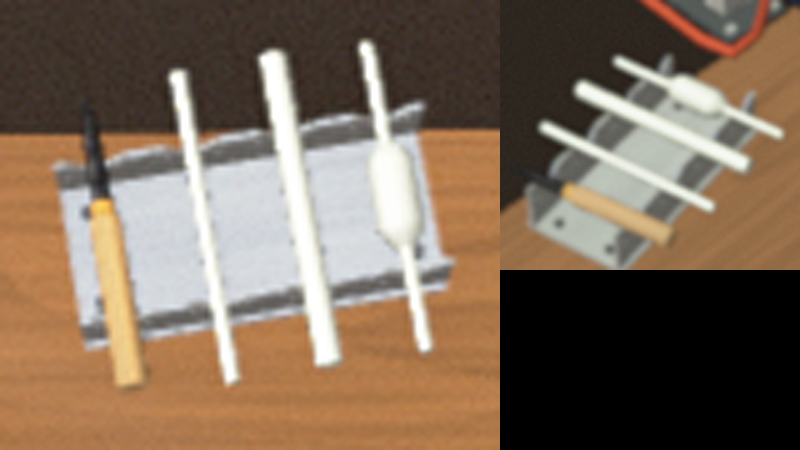

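All four lie in order, with the blank's ends at (366,40) and (426,352) and the reamer from (86,103) to (131,387). I check the centring in numbers before handing in.

Run:
```python
from h import *
T=lambda u,v,z:onz("top",(275+(u+.5)/5-.5,125+(v+.5)/5-.5),z)
c=np.array([.597,-.0058]);ax=np.array([np.cos(.159),np.sin(.159)])
for k,a,b,z in(("blank",(426,352),(366,40),.04),("thick",(329,365),(272,50),.045),("thin",(232,384),(178,70),.04),("reamer",(131,387),(86,103),.045)):
    A,B=T(*a,z),T(*b,z);show(k,A,B);print("  along",((A[:2]-c)@ax).round(4),((B[:2]-c)@ax).round(4))
```

```text
blank mid [ 0.6115 -0.0947  0.04  ] len 0.2038 yaw 0.156 a [ 0.511 -0.111  0.04 ] b [ 0.712 -0.079  0.04 ]
  along -0.1016 0.1022
thick mid [ 0.6034 -0.0351  0.045 ] len 0.2044 yaw 0.154 a [ 0.502 -0.051  0.045] b [ 0.704 -0.019  0.045]
  along -0.1005 0.1039
thin mid [0.593  0.0241 0.04  ] len 0.2038 yaw 0.154 a [0.492 0.008 0.04 ] b [0.694 0.04  0.04 ]
  along -0.1011 0.1026
reamer mid [0.5805 0.0835 0.045 ] len 0.1828 yaw 0.15 a [0.49  0.07  0.045] b [0.671 0.097 0.045]
  along -0.0935 0.0893
```

Every piece is centred to within about 2 mm.

```bash
python3 -c "
from cell import ctrl
print(ctrl.sign_off())"
```

```text
the job is handed in; nothing more can be done
None
```

The job is handed in: from the burner end, the blank, thick rod, thin rod and reamer (point away) each lie in their own notch pair, centred to within about 2 mm, and I never touched the jar, tin or lighter.

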